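# Spin-check two cabinet wheels and bin the one that jams

## Task

Try both loudspeaker-cabinet wheels in the plywood cradle: grip each rubber wheel from above, give it about a quarter turn on its axle and let go, leaving it turned. One of them jams almost at once: when both have been tried, put that one, with its axle plate, in the red reject bin and let it lie there; leave the freely turning one in its seat. Do not disturb the loudspeaker driver lying on the bench.

Things in the scene. Friction and masses are not known exactly. Their poses are not given: they have to be found in the camera images.
- tilt_wheel_a: Cabinet wheel on its side: square steel axle plate 68 x 68 x 8 mm carrying a black rubber wheel, 52 mm across, 28 mm thick, on an upright axle (white bar on the grey hub shows its angle). Origin: centre of plate underside, z up; the wheel spans 14 to 42 mm above it. 0.3 to 0.5 kg in all. Grip the rubber across its diameter, fingertips above the plate; on a jammed wheel the fingers slip round.
- tilt_wheel_b: The same kind of wheel as tilt_wheel_a, in the other seat; same sizes, look and origin. Either of the two may be the one that jams, and either may be in either seat. A good wheel turns freely and stays roughly where let go; the bad one turns about 17 degrees either way and jams.
- spin_a (a joint): Angle (rad) of wheel tilt_wheel_a on its axle plate, anticlockwise from above; within 0.08 of 0 at the start. Good wheel: no limit. Bad wheel: stops at 0.3 either way and stays where left.
- spin_b (a joint): Angle (rad) of wheel tilt_wheel_b on its axle plate, anticlockwise from above; within 0.08 of 0 at the start. Good wheel: no limit. Bad wheel: stops at 0.3 either way and stays where left.
- cradle: Plywood cradle fixed to the bench, 96 (its x) x 246 (its y) x 12 mm, origin at the centre of its underside. Two square seats, 72 mm wide and 6 mm deep, at 75 mm either side along its y, floor 6 mm above the bench; they hold the axle plates loosely (2 mm play all round) and keep them from turning. Lift a wheel straight up to free it.
- red_bin: Open red plastic reject bin, fixed to the bench, 180 (its x) x 210 (its y) x 75 mm high, walls and floor 5 mm. Origin: centre of its underside. (The blue tray holds screws and is not for rejects.)
- driver: Round loudspeaker driver with a light paper cone, 132 mm across, 53 mm high, standing loose to the left of the cradle (+y side); origin at the centre of its underside. A bystander. So are a screwdriver, a black gasket ring and a blue tray of screws.
Not all that is in view belongs to the job. What is shaped like the tilt_wheel_b but blue is not meant. What is shaped like the tilt_wheel_a but purple is not meant.

How it is judged:
On the way:
1. both wheels have been tried in the cradle: the good one stands turned by more than 0.6 rad, the other has been turned as far as it goes (more than 0.17 rad) ((value of joint spin_a above 0.17 rad or value of joint spin_a below -0.17 rad) and (value of joint spin_b above 0.17 rad or value of joint spin_b below -0.17 rad) and ((value of joint spin_a above 0.6 rad or value of joint spin_a below -0.6 rad) or (value of joint spin_b above 0.6 rad or value of joint spin_b below -0.6 rad)) and distance of each of tilt_wheel_a, tilt_wheel_b from where it was at the start of the episode below 0.012 m and angle between each of tilt_wheel_a, tilt_wheel_b's own z axis and vertical below 0.1 rad), for 0.1 s.
At the end, for the whole second after the job is handed in: The wheel that jams lies at rest inside the red bin (its origin within 80 mm in x and 95 mm in y of the bin's centre and less than 65 mm above the bin's underside); the free wheel still sits flat in its seat, within 12 mm of where it began, and stands turned by more than 0.6 rad (((x of tilt_wheel_a in the frame of red_bin between -0.08 and 0.08 m and y of tilt_wheel_a in the frame of red_bin between -0.095 and 0.095 m and z of tilt_wheel_a in the frame of red_bin between 0 and 0.065 m and linear speed of tilt_wheel_a below 0.03 m/s and distance of tilt_wheel_b from where it was at the start of the episode below 0.012 m and angle between tilt_wheel_b's own z axis and vertical below 0.1 rad and not (value of joint spin_a above 0.45 rad or value of joint spin_a below -0.45 rad) and (value of joint spin_b above 0.6 rad or value of joint spin_b below -0.6 rad)) or (x of tilt_wheel_b in the frame of red_bin between -0.08 and 0.08 m and y of tilt_wheel_b in the frame of red_bin between -0.095 and 0.095 m and z of tilt_wheel_b in the frame of red_bin between 0 and 0.065 m and linear speed of tilt_wheel_b below 0.03 m/s and distance of tilt_wheel_a from where it was at the start of the episode below 0.012 m and angle between tilt_wheel_a's own z axis and vertical below 0.1 rad and not (value of joint spin_b above 0.45 rad or value of joint spin_b below -0.45 rad) and (value of joint spin_a above 0.6 rad or value of joint spin_a below -0.6 rad)))); the robot touches nothing.
It fails at once if the loudspeaker driver is moved by more than 25 mm (distance of driver from where it was at the start of the episode above 0.025 m).
It also fails if it takes over 58 s, if anything falls off the work surface, if the arm or the gripper's body presses on something with over 40 N, if the wrist force passes 120 N, or if a joint passes its speed limit or range.

## Robot

A 7-joint arm with a two-finger parallel gripper is mounted at the origin on the work surface. World frame = base frame: x ahead of the robot, y to its left, z up, the work surface at z = 0. Lengths are in m, angles in rad, forces in N, time in s.
With the tool pointing down it reaches from about 0.4 to 0.85 m from the base axis. Payload 10.4 kg.
Tool frame: the origin (TCP) lies at the very end of the fingers, on their centre line; the grasp point (between the pads) lies 19 mm behind it; z points along the fingers, y is the line along which they close (so a half turn about z gives the same grasp; the last joint's range is limited). The gripper opens to 85 mm and grips with 20 to 120 N. Pads are 22 mm wide; open, the fingers measure 114 mm over their backs; the gripper's body (76 mm by 85 mm) begins 54 mm behind the grasp point. The pads swing forward as they close: fully open they stand 13 mm farther back than shut.
Start: joints at [1.145, 0.332, -0.065, 1.46, 0.022, 1.35, -0.088], TCP at [0.245, -0.575, 0.206] pointing down, gripper open.
Joint ranges: [-2.6, 2.6], [-0.5, 2.12], [-1.47, 1.34], [0.16, 2.42], [-1.27, 4.41], [0.06, 2.06], [-2.6, 2.6]. Speed limits (rad/s): [2.22, 2.22, 2.79, 2.79, 3.14, 3.14, 3.14].

## Interface

Orientations are given as a unit quaternion [x, y, z, w].
In Python, from workcell import manip, vision, order gives the robot as it stands. The module is installed in compiled form; this text tells all that it offers.
- The arm moves only by the tool move_arm, never from a script. Its argument "motion" is a list of rows, each a list of 3 entries, a list of its own where there are three numbers: the shift along the tool's x, y, z scaled (see below), then the turn, a rotation vector about the tool's x, y, z scaled (see below), then the opening, from -1 (shut) to 1 (fully open). In form: [[[dx, dy, dz], [wx, wy, wz], hand], ...]. A call has 1 to 12 rows; each row shifts and turns the commanded pose from where the row before left it, along the tool's axes as they then stand; what a row does not reach is not made up. The controller multiplies each number of a shift by 0.75 m and each number of a turn by pi/4 rad. A row lasts 1/10 s, in which the tool goes at most 50 mm and 8.59 degrees, less where a joint would pass 70% of its speed; a pose out of reach is approached as far as the arm can. A call with a number of a shift or a turn outside -1 to 1 is refused whole. A call with a gripper value outside its range is refused whole. The fingers move at their own pace and stop on an object; "newtons" is the grip in N (left out, the last holds). Time passes only in rows, so rows that do not move let the fingers close. It gives the time, the measured TCP pose, the force, the opening and the grip force at its end, in the units of the state.
- manip.get_obs(): the state, without advancing time (a new reading comes with each control period).
- vision.camera(name): name is "scene" or "top" or "wrist"; returns a dict with "pixels" (384x512x3 uint8, red, green, blue), "fx", "fy", "cx", "cy" (pixels), "R" (3x3) and "t" (3): a world point X has camera coordinates R X + t. Camera axes: x right, y down, z forward; pixel columns grow to the right and rows downward; lengths in m; the calibration is good to about 2 mm. A picture is of the moment at which its call begins. There is no depth.
- order.hand_in(): hands the job in; it is judged then, once.
The state is a dict: "clock": time; "joint_pos": joint angles; "joint_velocities": joint speeds; "tau": joint torques, N m; "position": TCP position; "ee_rot": TCP orientation; "ft_force": force on the tool from outside, world axes, zero at the start; "torque": the same for the moment, N m; "grip_width": opening from 0.0 (shut) to 1.0 (fully open); "grasp_force": force on a finger pad.
Only numpy, scipy, OpenCV 4.12 (cv2) and the standard library are available. Lean on these libraries where they do the work, as an engineer would, in place of code of your own. Each camera call takes 0.05 s, during which the arm holds its last target. There are 200 camera calls.

## Working session

There is one attempt and no reset: what is moved stays moved. The work goes in short steps, Python scripts to look and compute and a tool call to move; the robot and the scene stay as the last step left them, time stands still between calls to the robot, and variables do not carry over. Pictures are saved under pics/ and viewed, at most 10 in all, crops included, and the job is handed in when it is done.

Besides the shell and the picture viewer there is one more tool, called as name([rows], argument=value, ...), one row to a line, values as JSON. move_arm: Moves the arm, as the interface text tells. Its arguments: {"type":"object","properties":{"motion":{"type":"array"},"newtons":{"type":"number"}},"required":["motion"]}

```bash
mkdir -p pics; cat > h.py <<'E'
import numpy as np,cv2
from workcell import manip,vision,order
def cam(n,f=None):
    c=vision.camera(n)
    if f: cv2.imwrite('pics/'+f,c['pixels'][:,:,::-1])
    return c
def ray(c,u,v,z):
    R=np.array(c['R']);t=np.array(c['t']);o=-R.T@t
    d=R.T@np.array([(u-c['cx'])/c['fx'],(v-c['cy'])/c['fy'],1]);return o+d*(z-o[2])/d[2]
def proj(c,X):
    p=np.array(c['R'])@X+np.array(c['t']);return c['cx']+c['fx']*p[0]/p[2],c['cy']+c['fy']*p[1]/p[2]
E
python3 - <<'E'
from h import *
o=manip.get_obs();print(o)
a=cam('top');b=cam('scene')
cv2.imwrite('pics/top.png',a['pixels'][:,:,::-1]);cv2.imwrite('pics/scene.png',b['pixels'][:,:,::-1])
for c in(a,b):print(-np.array(c['R']).T@c['t'],c['R'],c['fx'])
E
```

```text
{'clock': 0.0, 'joint_pos': array([ 1.14534891,  0.33288466, -0.06470322,  1.4609754 ,  0.02158462,
        1.34987397, -0.08854727]), 'joint_velocities': array([-0.00047586, -0.00015555,  0.00119441,  0.00100095, -0.00121871,
       -0.00029039,  0.00068503]), 'tau': array([ 2.00014671e-03, -6.25439572e+01,  5.05579705e-02, -3.91607809e+01,
        1.63516944e-02,  9.90390225e-03,  2.86381794e-05]), 'position': array([ 0.24486023, -0.57458171,  0.20539169]), 'ee_rot': array([ 9.79785072e-01,  2.00051718e-01, -1.69682392e-04, -7.03092397e-04]), 'ft_force': array([-0.49910586, -0.12022956, -1.18188982]), 'torque': array([-0.00671178,  0.01131726,  0.04118628]), 'grasp_force': 0.0, 'grip_width': 1.002873273506607}
[0.33963245 0.07857523 1.08893277] [[ 7.09007903e-04 -9.99892712e-01  1.46308447e-02]
 [-9.89770483e-01 -2.78902071e-03 -1.42641551e-01]
 [ 1.42667053e-01 -1.43800442e-02 -9.89666270e-01]] 448.3102259153112
[1.10990657 0.31867828 1.09990649] [[-0.39375945  0.9191359   0.01194565]
 [ 0.7800564   0.34099592 -0.5246273 ]
 [-0.4862772  -0.19725867 -0.8512482 ]] 469.4991188156903
```

View pics/top.png

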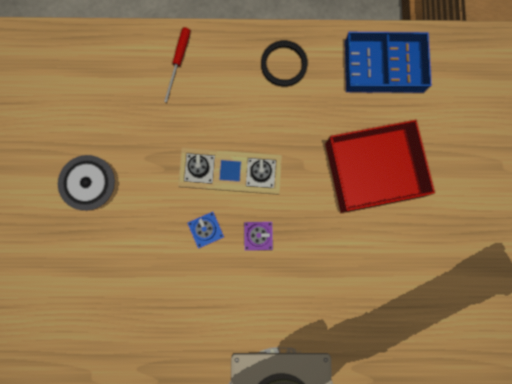

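View pics/scene.png

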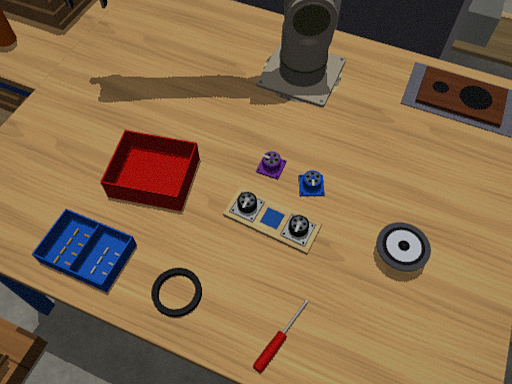

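```bash
python3 - <<'E'
from h import *
a=cv2.imread('pics/top.png');b=cv2.imread('pics/scene.png')
A=cv2.resize(a[140:205,170:290],None,fx=6,fy=6,interpolation=cv2.INTER_CUBIC)
cv2.imwrite('pics/crop.png',A)
hsv=cv2.cvtColor(a,cv2.COLOR_BGR2HSV)
for p in [(187,157),(218,180),(240,190),(185,187),(175,150),(279,187),(198,181),(190,166),(230,170)]:print(p,hsv[p[1],p[0]],a[p[1],p[0]])
h2=cv2.cvtColor(b,cv2.COLOR_BGR2HSV)
for p in [(228,214),(315,246),(212,214)]:print(p,h2[p[1],p[0]])
E
```

```text
(187, 157) [ 25  20 137] [126 135 137]
(218, 180) [ 19 108 165] [ 95 140 165]
(240, 190) [ 21 109 152] [ 87 133 152]
(185, 187) [ 18 127 141] [ 71 113 141]
(175, 150) [ 17 132 160] [ 77 124 160]
(279, 187) [ 21 113 170] [ 95 148 170]
(198, 181) [ 23  23 143] [130 140 143]
(190, 166) [60  3 79] [78 79 78]
(230, 170) [107 186 133] [133  78  36]
(228, 214) [ 21 102 185]
(315, 246) [ 17 128 165]
(212, 214) [ 17 127 173]
```

View pics/crop.png

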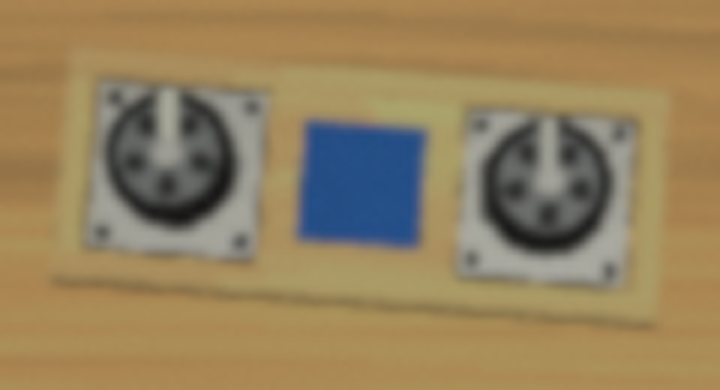

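```bash
cat > m.py <<'E'
from h import *
def blobs(hsv,lo,hi,amin,roi):
    m=cv2.inRange(hsv,lo,hi);k=np.zeros_like(m);x0,y0,x1,y1=roi;k[y0:y1,x0:x1]=m[y0:y1,x0:x1]
    cs,_=cv2.findContours(k,cv2.RETR_EXTERNAL,cv2.CHAIN_APPROX_NONE)
    return [c for c in cs if cv2.contourArea(c)>amin]
E
python3 - <<'E'
from m import *
a=vision.camera('top');b=vision.camera('scene')
H=lambda c:cv2.cvtColor(c['pixels'],cv2.COLOR_RGB2HSV)
for n,c,roi in(('top',a,(175,145,290,200)),('scene',b,(222,185,325,255))):
    for k in blobs(H(c),(0,0,0),(179,65,255),200,roi):
        q=cv2.boxPoints(cv2.minAreaRect(k));w=np.array([ray(c,*p,0.014)[:2] for p in q])
        print(n,'plate',w.mean(0).round(4),np.linalg.norm(np.diff(w,axis=0),axis=1).round(4),[np.degrees(np.arctan2(*(d[::-1]))).round(1) for d in np.diff(w,axis=0)])
    print(n,'hubs rubber dark:')
    for k in blobs(H(c),(0,0,0),(179,120,75),60,roi):
        (u,v),r=cv2.minEnclosingCircle(k);print((round(u),round(v)),round(r,1),ray(c,u,v,0.045)[:2].round(4))
for c,n in((a,'top'),(b,'scene')):
    h=H(c);
    for k in blobs(h,(0,150,40),(6,255,255),2000,(0,0,512,384)):
        q=cv2.boxPoints(cv2.minAreaRect(k)) if n=='top' else cv2.approxPolyDP(k,6,True)[:,0].astype(float)
        w=np.array([ray(c,*p,0.075)[:2] for p in q]);print(n,'bin',q.round().tolist(),w.round(3).tolist(),w.mean(0).round(3),np.linalg.norm(np.diff(w,axis=0),axis=1).round(3))
    for k in blobs(h,(100,140,60),(115,255,255),100,(215,150,245,190) if n=='top' else (255,200,290,232)):
        q=cv2.boxPoints(cv2.minAreaRect(k));w=np.array([ray(c,*p,0.012)[:2] for p in q]);print(n,'bluesq',w.mean(0).round(4),np.linalg.norm(np.diff(w,axis=0),axis=1).round(3),[np.degrees(np.arctan2(*(d[::-1]))).round(1) for d in np.diff(w,axis=0)])
E
```

```text
top plate [0.5463 0.1219] [0.0529 0.0534 0.0529] [np.float64(-2.8), np.float64(-93.4), np.float64(176.8)]
top plate [0.5409 0.0472] [0.0701 0.0694 0.0701] [np.float64(-3.6), np.float64(-93.7), np.float64(175.9)]
top plate [0.5518 0.1973] [0.0691 0.07   0.0692] [np.float64(-3.2), np.float64(-94.4), np.float64(176.3)]
top hubs rubber dark:
(261, 171) 10.6 [0.5385 0.0478]
(198, 166) 10.9 [0.5493 0.1968]
scene plate [0.5504 0.1988] [0.0774 0.0712 0.0761] [np.float64(178.0), np.float64(83.2), np.float64(-3.5)]
scene plate [0.5408 0.0492] [0.0787 0.0721 0.0772] [np.float64(177.3), np.float64(78.5), np.float64(-4.2)]
scene hubs rubber dark:
(298, 226) 11.5 [0.5597 0.1988]
(247, 203) 10.9 [0.549 0.052]
top bin [[324.0, 137.0], [419.0, 118.0], [434.0, 193.0], [339.0, 212.0]] [[0.614, -0.1], [0.661, -0.324], [0.482, -0.35], [0.438, -0.13]] [ 0.549 -0.226] [0.23  0.181 0.224]
top bluesq [0.5465 0.1221] [0.044 0.043 0.044] [np.float64(-3.4), np.float64(-94.0), np.float64(176.3)]
scene bin [[125.0, 130.0], [101.0, 179.0], [108.0, 196.0], [180.0, 210.0], [196.0, 143.0]] [[0.486, -0.346], [0.651, -0.316], [0.688, -0.271], [0.651, -0.084], [0.447, -0.145]] [ 0.585 -0.233] [0.168 0.058 0.191 0.212]
scene bluesq [0.5474 0.1241] [0.048 0.049 0.047] [np.float64(179.5), np.float64(83.4), np.float64(-1.6)]
```

Candidates: the black rubber wheels on steel plates in the cradle at top px (198,166) and (261,171) are the ones I want. The look-alikes are blue at (206,230) and purple at (259,236), both outside the cradle and not meant. The crop confirms the choice. The seats measure 150.3 mm apart, which matches the drawing.

```bash
cat > go.py <<'E'
import sys
from h import *
from scipy.spatial.transform import Rotation as Ro
def go(x,y,z,yaw=None):
    o=manip.get_obs();r=Ro.from_quat(o['ee_rot']);M=r.as_matrix()
    cy=np.degrees(np.arctan2(M[1,0],M[0,0]))
    d=M.T@(np.array([x,y,z])-o['position'])
    print('t',round(o['clock'],2),'pos',o['position'].round(4),'yaw',cy.round(1),'tilt',np.degrees(np.arccos(-M[2,2])).round(2),'j',o['joint_pos'].round(2),'F',o['ft_force'].round(1),'T',o['torque'].round(2),'grip',round(o['grip_width'],3),round(o['grasp_force'],1))
    print('shift units',(d/.75).round(4),'rows>=',np.ceil(np.linalg.norm(d)/.05))
    if yaw is not None:
        R=Ro.from_euler('z',yaw,degrees=True)*Ro.from_quat([1,0,0,0]);w=(r.inv()*R).as_rotvec()/(np.pi/4);print('turn first',w.round(3),'then shift units',(R.as_matrix().T@(np.array([x,y,z])-o['position'])/.75).round(4))
if __name__=='__main__':go(*map(float,sys.argv[1:]))
E
python3 go.py 0.540 0.0475 0.15 50
```

```text
t 0.2 pos [ 0.2449 -0.5748  0.2057] yaw 23.1 tilt 0.05 j [ 1.15  0.33 -0.06  1.46  0.02  1.35 -0.09] F [0.8 0.8 0.1] T [ 0.07  0.01 -0.01] grip 0.998 0.0
shift units [ 0.6872 -0.609   0.0748] rows>= 14.0
turn first [-0.001 -0.    -0.598] then shift units [ 0.8885 -0.2319  0.0743]
```

move_arm([
  [[0, 0, 0], [0, 0, -0.15], 1],
  [[0, 0, 0], [0, 0, -0.15], 1],
  [[0, 0, 0], [0, 0, -0.15], 1],
  [[0, 0, 0], [0, 0, -0.15], 1],
  [[0.0555, -0.0145, 0.0046], [0, 0, 0], 1],
  [[0.0555, -0.0145, 0.0046], [0, 0, 0], 1],
  [[0.0555, -0.0145, 0.0046], [0, 0, 0], 1],
  [[0.0555, -0.0145, 0.0046], [0, 0, 0], 1],
  [[0.0555, -0.0145, 0.0046], [0, 0, 0], 1],
  [[0.0555, -0.0145, 0.0046], [0, 0, 0], 1],
  [[0.0555, -0.0145, 0.0046], [0, 0, 0], 1],
  [[0.0555, -0.0145, 0.0046], [0, 0, 0], 1],
], newtons=35)

```text
clock: 1.4
position: [0.3924, -0.2621, 0.1786]
ee_rot: [0.906, 0.423, -0.0, 0.0]
ft_force: [0.9, -0.7, -0.7]
grip_width: 0.997
grasp_force: 0.0
```

move_arm([
  [[0.0555, -0.0145, 0.0046], [0, 0, 0], 1],
  [[0.0555, -0.0145, 0.0046], [0, 0, 0], 1],
  [[0.0555, -0.0145, 0.0046], [0, 0, 0], 1],
  [[0.0555, -0.0145, 0.0046], [0, 0, 0], 1],
  [[0.0555, -0.0145, 0.0046], [0, 0, 0], 1],
  [[0.0555, -0.0145, 0.0046], [0, 0, 0], 1],
  [[0.0555, -0.0145, 0.0046], [0, 0, 0], 1],
  [[0.0555, -0.0145, 0.0046], [0, 0, 0], 1],
  [[0, 0, 0], [0, 0, 0], 1],
  [[0, 0, 0], [0, 0, 0], 1],
])

```text
clock: 2.4
position: [0.5388, 0.0485, 0.1506]
ee_rot: [0.906, 0.424, -0.0, -0.0]
ft_force: [0.3, -0.2, 0.3]
grip_width: 1.004
grasp_force: 0.0
```

```bash
python3 go.py 0.540 0.0475 0.018 50; python3 - <<'E'
from h import *
c=cam('wrist','w1.png');print(-np.array(c['R']).T@c['t']);print(proj(c,np.array([.540,.0475,.048])),proj(c,np.array([.540,.0475,.014])))
E
```

```text
t 2.4 pos [0.5388 0.0485 0.1506] yaw 50.2 tilt 0.05 j [ 0.42  0.26 -0.68  1.73  0.17  1.22 -1.  ] F [ 0.3 -0.2  0.3] T [-0.02  0.08  0.  ] grip 1.004 0.0
shift units [0.     0.0022 0.1768] rows>= 3.0
turn first [-0.001  0.     0.005] then shift units [-0.      0.0021  0.1768]
[0.58507883 0.1024722  0.31831041]
(np.float64(258.88806373524625), np.float64(180.69408601844378)) (np.float64(258.8335479836271), np.float64(172.62604435866345))
```

View pics/w1.png

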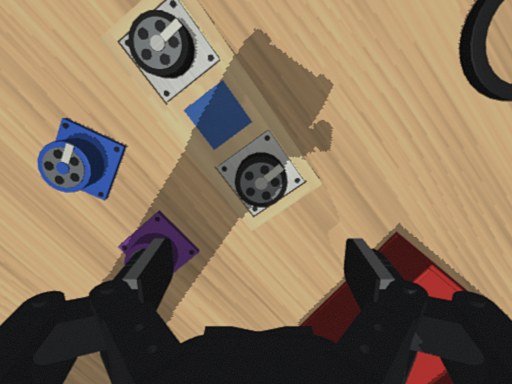

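Wrist view: the right wheel's top is at (261,180), within 2 px of the projected measurement, and the left wheel is at (160,43). The white bar points up and to the right. The position is confirmed, so I descend and grip.

move_arm([
  [[0, 0.001, 0.05], [0, 0, 0], 1],
  [[0, 0.001, 0.05], [0, 0, 0], 1],
  [[0, 0, 0.05], [0, 0, 0], 1],
  [[0, 0, 0.017], [0, 0, 0], 1],
  [[0, 0, 0.01], [0, 0, 0], 1],
  [[0, 0, 0], [0, 0, 0], 1],
  [[0, 0, 0], [0, 0, 0], -1],
  [[0, 0, 0], [0, 0, 0], -1],
  [[0, 0, 0], [0, 0, 0], -1],
  [[0, 0, 0], [0, 0, 0], -1],
  [[0, 0, 0], [0, 0, 0], -1],
  [[0, 0, 0], [0, 0, 0], -1],
], newtons=35)

```text
clock: 3.65
position: [0.5436, 0.0483, 0.0228]
ee_rot: [0.906, 0.424, 0.004, 0.001]
ft_force: [-3.4, 3.0, 28.6]
grip_width: 0.006
grasp_force: 13.9
```

```bash
python3 go.py 0.540 0.0475 0.018 140
```

```text
t 3.65 pos [0.5436 0.0483 0.0228] yaw 50.1 tilt 0.43 j [ 0.37  0.41 -0.64  1.84  0.29  0.97 -1.09] F [-3.4  3.  28.6] T [0.78 1.22 0.02] grip 0.006 13.9
shift units [-0.0039 -0.0031  0.0064] rows>= 1.0
turn first [ 0.011 -0.    -1.997] then shift units [ 0.003  -0.0039  0.0064]
```

```bash
python3 - <<'E'
from h import *
a=cam('top');b=cam('scene');w=cam('wrist')
A=cv2.resize(a['pixels'][120:250,170:300],(400,400));B=cv2.resize(b['pixels'][150:280,210:340],(400,400))
cv2.imwrite('pics/look2.png',np.hstack([A,B])[:,:,::-1]);cv2.imwrite('pics/w2.png',w['pixels'][:,:,::-1])
E
```

```text
(no output)
```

View pics/look2.png

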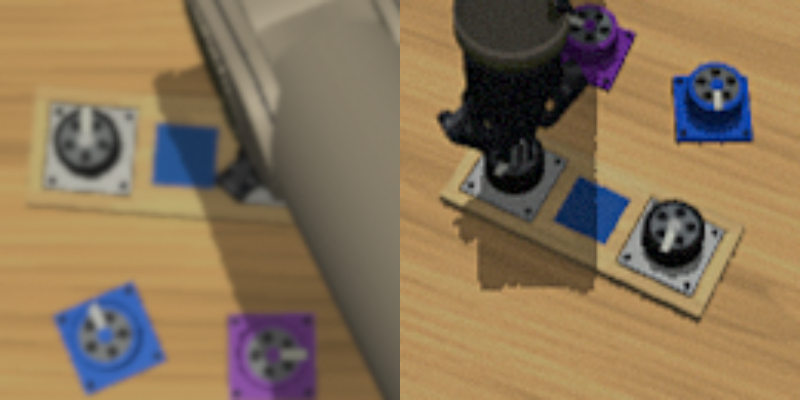

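View pics/w2.png

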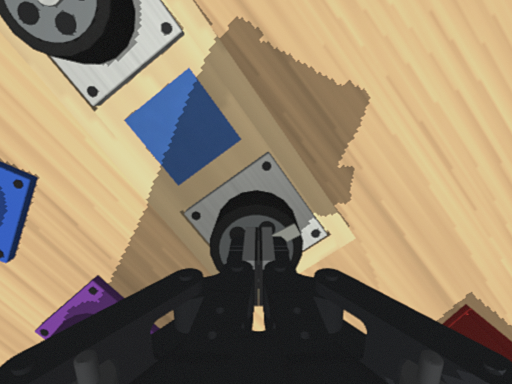

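```bash
python3 - <<'E'
from h import *
for n in('wrist','scene'):
    c=vision.camera(n)
    for z in (.0228,.035,.048,.06):print(n,z,np.round(proj(c,np.array([.5436,.0483,z])),1),np.round(proj(c,np.array([.54,.0475,z])),1))
c=vision.camera('wrist');cv2.imwrite('pics/w3.png',cv2.resize(c['pixels'][150:310,180:340,::-1],(640,640),interpolation=cv2.INTER_CUBIC))
b=vision.camera('scene')
cv2.imwrite('pics/look3.png',np.hstack([cv2.resize(c['pixels'][180:300,200:320],(400,400)),cv2.resize(b['pixels'][175:235,215:275],(400,400),interpolation=cv2.INTER_CUBIC)])[:,:,::-1])
E
```

```text
wrist 0.0228 [256.7 222.6] [253.1 227. ]
wrist 0.035 [256.7 230.7] [252.8 235.4]
wrist 0.048 [256.7 240.7] [252.5 245.7]
wrist 0.06 [256.7 251.5] [252.2 256.7]
scene 0.0228 [246.3 204.8] [246.5 203.6]
scene 0.035 [246.2 202.4] [246.5 201.3]
scene 0.048 [246.1 199.9] [246.4 198.7]
scene 0.06 [246.1 197.5] [246.3 196.3]
```

View pics/look3.png

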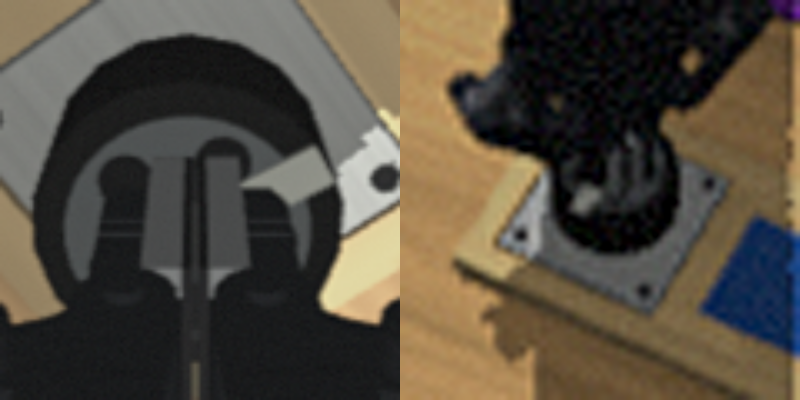

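The fingers are shut on top of the hub: in the left crop the tips end at about wrist px (257,227). The TCP reads z=0.023 while the wheel top is near 0.048. I'll check where the real tips are before mending this.

```bash
python3 - <<'E'
from h import *
from scipy.spatial.transform import Rotation as Ro
o=manip.get_obs();M=Ro.from_quat(o['ee_rot']).as_matrix();c=vision.camera('wrist')
print(o['position'],o['ft_force'])
for back in(0,.01,.02,.025,.03,.04):
    print(back,'shut tip front edge',np.round(proj(c,o['position']+M@[.011,0,-back]),1),'open tips',[np.round(proj(c,o['position']+M@[.011,s*.0425,-back]),1) for s in(-1,1)])
# tool-frame camera
R=np.array(c['R'])@M;t=np.array(c['R'])@o['position']+c['t'];print('cam in tool',-R.T@t,R.round(3).tolist())
E
```

```text
[0.5436029  0.04825116 0.02277036] [-5.27687933  2.57596509 30.78331812]
0 shut tip front edge [256.7 206. ] open tips [array([187.2, 206. ]), array([326.2, 206. ])]
0.01 shut tip front edge [256.6 211.8] open tips [array([183.1, 211.8]), array([330.1, 211.8])]
0.02 shut tip front edge [256.5 218.4] open tips [array([178.6, 218.3]), array([334.4, 218.4])]
0.025 shut tip front edge [256.5 221.9] open tips [array([176.1, 221.9]), array([336.8, 222. ])]
0.03 shut tip front edge [256.4 225.7] open tips [array([173.5, 225.7]), array([339.3, 225.8])]
0.04 shut tip front edge [256.3 234.1] open tips [array([167.7, 234.1]), array([344.9, 234.2])]
cam in tool [ 0.07104905  0.0008375  -0.16775485] [[0.0, 1.0, -0.0], [-0.959, 0.0, -0.283], [-0.283, 0.0, 0.959]]
```

The image puts the shut tips about 25–30 mm behind the reported TCP, and the contact height gives 25 mm. The opened tips sit about 13 mm further back. So I must go about 26 mm lower by the readout. First I lift and open.

move_arm([
  [[0, 0, -0.03], [0, 0, 0], -1],
  [[0, 0, -0.03], [0, 0, 0], -1],
  [[0, 0, 0], [0, 0, 0], 1],
  [[0, 0, 0], [0, 0, 0], 1],
  [[0, 0, 0], [0, 0, 0], 1],
  [[0, 0, 0], [0, 0, 0], 1],
  [[0, 0, 0], [0, 0, 0], 1],
  [[0, 0, 0], [0, 0, 0], 1],
])

```text
clock: 4.85
position: [0.5399, 0.0465, 0.0629]
ee_rot: [0.906, 0.423, -0.0, -0.0]
ft_force: [0.2, 0.3, 0.5]
grip_width: 0.993
grasp_force: 0.0
```

```bash
python3 go.py 0.540 0.0475 -0.008 50; python3 - <<'E'
from h import *
from scipy.spatial.transform import Rotation as Ro
c=vision.camera('wrist');p=np.array([.540,.0475,.048]);q=proj(c,p);print('expected wheel',np.round(q,1))
g=cv2.cvtColor(c['pixels'],cv2.COLOR_RGB2GRAY);h=cv2.cvtColor(c['pixels'],cv2.COLOR_RGB2HSV)
m=np.hstack([c['pixels'][:,:,::-1]]);cv2.circle(m,tuple(int(x) for x in q),4,(0,255,0),-1);cv2.imwrite('pics/w4.png',m)
E
```

```text
t 4.85 pos [0.5399 0.0465 0.0629] yaw 50.1 tilt 0.04 j [ 0.39  0.36 -0.66  1.82  0.25  1.05 -1.05] F [0.2 0.3 0.5] T [ 0.02  0.01 -0.02] grip 0.993 0.0
shift units [ 0.0012 -0.0007  0.0945] rows>= 2.0
turn first [-0.001  0.     0.002] then shift units [ 0.0011 -0.0008  0.0945]
expected wheel [255.9 212.8]
```

View pics/w4.png

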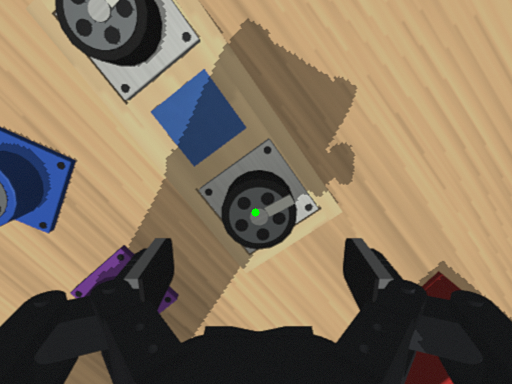

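The green dot lies on the hub centre at (256,213) and both fingers are clear on either side. Now I descend to a readout of -0.008 and grip.

move_arm([
  [[0, 0, 0.04], [0, 0, 0], 1],
  [[0, 0, 0.04], [0, 0, 0], 1],
  [[0, 0, 0.0145], [0, 0, 0], 1],
  [[0, 0, 0], [0, 0, 0], 1],
  [[0, 0, 0], [0, 0, 0], -0.2],
  [[0, 0, 0], [0, 0, 0], -0.2],
  [[0, 0, 0], [0, 0, 0], -0.2],
  [[0, 0, 0], [0, 0, 0], -0.2],
  [[0, 0, 0], [0, 0, 0], -0.2],
], newtons=35)

```text
clock: 5.8
position: [0.541, 0.0466, -0.0061]
ee_rot: [0.906, 0.423, 0.001, 0.001]
ft_force: [-1.6, 0.2, 6.4]
grip_width: 0.597
grasp_force: 35.5
```

```bash
python3 go.py 0.540 0.0475 -0.008 140
```

```text
t 5.8 pos [ 0.541   0.0466 -0.0061] yaw 50.1 tilt 0.12 j [ 0.36  0.45 -0.62  1.86  0.33  0.93 -1.11] F [-1.6  0.2  6.4] T [ 0.03  0.47 -0.03] grip 0.597 35.5
shift units [ 0.     -0.0018  0.0026] rows>= 1.0
turn first [ 3.000e-03  1.000e-03 -1.998e+00] then shift units [0.0018 0.     0.0026]
```

Gripped: 0.597 of 85 mm is about 51 mm. Now I turn it.

move_arm([
  [[0, 0, 0], [0, 0, -0.15], -0.2],
  [[0, 0, 0], [0, 0, -0.15], -0.2],
  [[0, 0, 0], [0, 0, -0.15], -0.2],
  [[0, 0, 0], [0, 0, -0.15], -0.2],
  [[0, 0, 0], [0, 0, -0.15], -0.2],
  [[0, 0, 0], [0, 0, 0], -0.2],
])

```text
clock: 6.4
position: [0.5406, 0.0468, -0.0061]
ee_rot: [0.743, 0.67, 0.0, 0.0]
ft_force: [-4.1, 1.0, 9.2]
grip_width: 0.6
grasp_force: 36.0
```

```bash
python3 go.py 0.540 0.0475 -0.008 140
```

```text
t 6.4 pos [ 0.5406  0.0468 -0.0061] yaw 84.1 tilt 0.07 j [ 0.45  0.49 -0.74  1.86  0.4   0.95 -0.57] F [-4.1  1.   9.2] T [ 0.17  1.01 -0.04] grip 0.6 36.0
shift units [ 0.0008 -0.0009  0.0026] rows>= 1.0
turn first [ 1.000e-03  1.000e-03 -1.243e+00] then shift units [0.0012 0.0002 0.0026]
```

Torque about z is near zero, so this one is free. I finish the quarter turn, let go and rise.

move_arm([
  [[0, 0, 0], [0, 0, -0.15], -0.2],
  [[0, 0, 0], [0, 0, -0.15], -0.2],
  [[0, 0, 0], [0, 0, -0.15], -0.2],
  [[0, 0, 0], [0, 0, -0.15], -0.2],
  [[0, 0, 0], [0, 0, -0.15], -0.2],
  [[0, 0, 0], [0, 0, -0.15], -0.2],
  [[0, 0, 0], [0, 0, -0.15], -0.2],
  [[0, 0, 0], [0, 0, 0], -0.2],
  [[0, 0, 0], [0, 0, 0], 1],
  [[0, 0, 0], [0, 0, 0], 1],
  [[0, 0, 0], [0, 0, 0], 1],
  [[0, 0, 0], [0, 0, 0], 1],
])

```text
clock: 7.6
position: [0.5403, 0.0464, -0.0075]
ee_rot: [0.414, 0.91, -0.0, 0.0]
ft_force: [-0.1, 1.1, -0.5]
grip_width: 0.998
grasp_force: 0.0
```

move_arm([
  [[0, 0, -0.03], [0, 0, 0], 1],
  [[0, 0, -0.05], [0, 0, 0], 1],
  [[0, 0, -0.05], [0, 0, 0], 1],
  [[0, 0, 0], [0, 0, 0], 1],
  [[0, 0, 0], [0, 0, 0], 1],
])

```text
clock: 8.1
position: [0.5406, 0.0462, 0.0904]
ee_rot: [0.414, 0.91, 0.0, 0.001]
ft_force: [-0.4, -0.6, -0.8]
grip_width: 1.0
grasp_force: 0.0
```

```bash
python3 go.py 0.551 0.197 0.09; cat > bar.py <<'E'
from m import *
# white-bar direction of wheel seen from the scene/top/wrist camera
def bar(n,P,lo=150):
    c=vision.camera(n);u,v=proj(c,np.array([*P,.048]));h=cv2.cvtColor(c['pixels'],cv2.COLOR_RGB2HSV)
    pts=[]
    for y in range(int(v)-40,int(v)+41):
        for x in range(int(u)-40,int(u)+41):
            if 0<=x<512 and 0<=y<384:
                d=ray(c,x,y,.048)[:2]-P
                if np.hypot(*d)<.023: pts.append((h[y,x,2]-.5*h[y,x,1],*d))
    a=np.array(pts);t=np.percentile(a[:,0],93);s=a[a[:,0]>t][:,1:];m=s.mean(0)
    print(n,P,'thr',t.round(),'bar mean mm',(m*1e3).round(1),'dir deg',np.degrees(np.arctan2(m[1],m[0])).round())
R=np.array([.540,.0475]);L=np.array([.551,.197])
E
python3 -c "
from bar import *
for n in('wrist','scene'):
  for P in(R,L):bar(n,P)
c=vision.camera('wrist');cv2.imwrite('pics/w5.png',c['pixels'][:,:,::-1])"
```

```text
t 8.1 pos [0.5406 0.0462 0.0904] yaw 131.1 tilt 0.1 j [ 0.65  0.42 -0.98  1.78  0.38  1.15  0.26] F [-0.4 -0.6 -0.8] T [-0.01  0.05  0.02] grip 1.0 0.0
shift units [0.1425 0.1424 0.0004] rows>= 4.0
wrist [0.54   0.0475] thr 118.0 bar mean mm [ 6.1 11.5] dir deg 62.0
wrist [0.551 0.197] thr 177.0 bar mean mm [13.2 -1.8] dir deg -8.0
scene [0.54   0.0475] thr 86.0 bar mean mm [5. 9.] dir deg 61.0
scene [0.551 0.197] thr 158.0 bar mean mm [12.5  1.4] dir deg 6.0
```

The right wheel's bar now points to about +62° and was near 0, so it is turned by more than 1 rad. Next is the left wheel.

move_arm([
  [[0.0356, 0.0356, 0], [0, 0, 0], 1],
  [[0.0356, 0.0356, 0], [0, 0, 0], 1],
  [[0.0356, 0.0356, 0], [0, 0, 0], 1],
  [[0.0356, 0.0356, 0], [0, 0, 0], 1],
  [[0, 0, 0], [0, 0, 0], 1],
  [[0, 0, 0], [0, 0, 0], 1],
])

```text
clock: 8.95
position: [0.5497, 0.1982, 0.0891]
ee_rot: [0.413, 0.911, -0.0, -0.001]
ft_force: [0.0, -1.1, -0.1]
grip_width: 0.996
grasp_force: 0.0
```

```bash
python3 go.py 0.551 0.197 -0.008; python3 - <<'E'
from m import *
c=vision.camera('wrist');h=cv2.cvtColor(c['pixels'],cv2.COLOR_RGB2HSV)
q=proj(c,np.array([.551,.197,.048]));print('expected',np.round(q,1))
u,v=map(int,q)
for k in blobs(h,(0,0,0),(179,120,110),400,(u-70,max(v-70,0),u+70,v+60)):
    (x,y),r=cv2.minEnclosingCircle(k);print((round(x),round(y)),round(r,1),cv2.boundingRect(k),ray(c,x,y,.045)[:2].round(4))
E
```

```text
t 8.95 pos [0.5497 0.1982 0.0891] yaw 131.2 tilt 0.08 j [ 0.33  0.52 -0.97  1.67  0.46  1.2  -0.03] F [ 0.  -1.1 -0.1] T [0.02 0.05 0.03] grip 0.996 0.0
shift units [-0.0024  0.0004  0.1294] rows>= 2.0
expected [259.2 203.3]
(258, 192) 57.5 (200, 137, 116, 107) [0.5447 0.2022]
```

move_arm([
  [[-0.0024, 0, 0.04], [0, 0, 0], 1],
  [[0, 0, 0.04], [0, 0, 0], 1],
  [[0, 0, 0.04], [0, 0, 0], 1],
  [[0, 0, 0.0095], [0, 0, 0], 1],
  [[0, 0, 0], [0, 0, 0], 1],
  [[0, 0, 0], [0, 0, 0], -0.2],
  [[0, 0, 0], [0, 0, 0], -0.2],
  [[0, 0, 0], [0, 0, 0], -0.2],
  [[0, 0, 0], [0, 0, 0], -0.2],
  [[0, 0, 0], [0, 0, 0], -0.2],
], newtons=35)

```text
clock: 10.0
position: [0.5525, 0.1959, -0.0056]
ee_rot: [0.414, 0.91, 0.0, 0.001]
ft_force: [-1.8, -1.7, 7.1]
grip_width: 0.599
grasp_force: 35.3
```

move_arm([
  [[0, 0, 0], [0, 0, 0.1], -0.2],
  [[0, 0, 0], [0, 0, 0.1], -0.2],
  [[0, 0, 0], [0, 0, 0.1], -0.2],
  [[0, 0, 0], [0, 0, 0.1], -0.2],
  [[0, 0, 0], [0, 0, 0.1], -0.2],
])

```text
clock: 10.5
position: [0.5523, 0.1957, -0.0056]
ee_rot: [0.585, 0.811, 0.0, 0.001]
ft_force: [-0.8, -1.3, 6.6]
grip_width: 0.596
grasp_force: 35.3
```

```bash
python3 go.py 0.551 0.197 -0.008
```

```text
t 10.5 pos [ 0.5523  0.1957 -0.0056] yaw 108.4 tilt 0.1 j [ 0.22  0.6  -0.81  1.74  0.5   1.02 -0.45] F [-0.8 -1.3  6.6] T [-0.2   0.28  0.18] grip 0.596 35.3
shift units [ 0.0021 -0.0011  0.0032] rows>= 1.0
```

move_arm([
  [[0, 0, 0], [0, 0, 0.1], -0.2],
  [[0, 0, 0], [0, 0, 0.1], -0.2],
  [[0, 0, 0], [0, 0, 0.1], -0.2],
  [[0, 0, 0], [0, 0, 0.1], -0.2],
  [[0, 0, 0], [0, 0, 0], -0.2],
])

```text
clock: 11.0
position: [0.5511, 0.1953, -0.0063]
ee_rot: [0.704, 0.71, -0.001, 0.001]
ft_force: [-6.0, -3.6, 5.4]
grip_width: 0.593
grasp_force: 36.2
```

```bash
python3 go.py 0.551 0.197 -0.008
```

```text
t 11.0 pos [ 0.5511  0.1953 -0.0063] yaw 90.5 tilt 0.11 j [ 0.18  0.58 -0.75  1.74  0.46  1.01 -0.74] F [-6.  -3.6  5.4] T [-0.74  1.2   0.4 ] grip 0.593 36.2
shift units [ 0.0022 -0.0001  0.0023] rows>= 1.0
```

The resisting torque of 0.4 N·m suggests a jam. I let go, rise and check both bars.

move_arm([
  [[0, 0, 0], [0, 0, 0], 1],
  [[0, 0, 0], [0, 0, 0], 1],
  [[0, 0, 0], [0, 0, 0], 1],
  [[0, 0, 0], [0, 0, 0], 1],
  [[0, 0, -0.04], [0, 0, 0], 1],
  [[0, 0, -0.05], [0, 0, 0], 1],
  [[0, 0, -0.05], [0, 0, 0], 1],
  [[0, 0, 0], [0, 0, 0], 1],
  [[0, 0, 0], [0, 0, 0], 1],
])

```text
clock: 11.9
position: [0.5522, 0.1959, 0.0984]
ee_rot: [0.704, 0.711, 0.001, 0.001]
ft_force: [-0.5, 0.2, -1.7]
grip_width: 0.998
grasp_force: 0.0
```

```bash
python3 go.py 0.551 0.197 -0.008; python3 -c "
from bar import *
for P in(R,L):bar('scene',P)
bar('wrist',L)
c=vision.camera('wrist');b=vision.camera('scene')['pixels'][170:270,200:333]
cv2.imwrite('pics/look6.png',np.hstack([cv2.resize(c['pixels'],(400,300)),cv2.resize(b,(400,300),interpolation=cv2.INTER_CUBIC)])[:,:,::-1])"
```

```text
t 11.9 pos [0.5522 0.1959 0.0984] yaw 90.6 tilt 0.1 j [ 0.23  0.45 -0.82  1.67  0.36  1.18 -0.66] F [-0.5  0.2 -1.7] T [-0.02  0.01  0.03] grip 0.998 0.0
shift units [ 0.0015 -0.0018  0.1418] rows>= 3.0
scene [0.54   0.0475] thr 155.0 bar mean mm [ 4.5 10. ] dir deg 66.0
scene [0.551 0.197] thr 81.0 bar mean mm [12.1 -3.5] dir deg -16.0
wrist [0.551 0.197] thr 110.0 bar mean mm [10.8 -7.5] dir deg -35.0
```

View pics/look6.png

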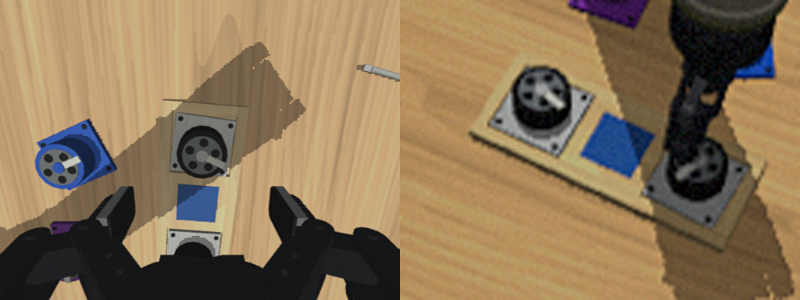

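Left image: the left wheel's bar points right and slightly down, from (203,157) to (225,170), which is about -20° though the gripper turned 41°. So it jams. In the right image the right wheel's bar is at about +66°, turned 1.2 rad. Both plates are seated. Left is the reject: grip it harder and lift.

move_arm([
  [[0.0015, -0.0018, 0.045], [0, 0, 0], 1],
  [[0, 0, 0.045], [0, 0, 0], 1],
  [[0, 0, 0.04], [0, 0, 0], 1],
  [[0, 0, 0.0115], [0, 0, 0], 1],
  [[0, 0, 0], [0, 0, 0], 1],
  [[0, 0, 0], [0, 0, 0], -0.3],
  [[0, 0, 0], [0, 0, 0], -0.3],
  [[0, 0, 0], [0, 0, 0], -0.3],
  [[0, 0, 0], [0, 0, 0], -0.3],
  [[0, 0, 0], [0, 0, 0], -0.3],
  [[0, 0, 0], [0, 0, 0], -0.3],
], newtons=60)

```text
clock: 13.25
position: [0.5511, 0.1972, -0.0065]
ee_rot: [0.704, 0.711, 0.001, 0.001]
ft_force: [-2.4, -1.4, 8.1]
grip_width: 0.59
grasp_force: 61.1
```

move_arm([
  [[0, 0, -0.015], [0, 0, 0], -0.3],
  [[0, 0, -0.02], [0, 0, 0], -0.3],
  [[0, 0, -0.03], [0, 0, 0], -0.3],
  [[0, 0, -0.04], [0, 0, 0], -0.3],
  [[0, 0, -0.04], [0, 0, 0], -0.3],
  [[0, 0, -0.02], [0, 0, 0], -0.3],
  [[0, 0, 0], [0, 0, 0], -0.3],
])

```text
clock: 13.95
position: [0.5514, 0.1975, 0.1179]
ee_rot: [0.704, 0.711, 0.002, 0.001]
ft_force: [0.9, 0.6, -3.9]
grip_width: 0.59
grasp_force: 64.3
```

```bash
python3 go.py 0.552 -0.226 0.115
```

```text
t 13.95 pos [0.5514 0.1975 0.1179] yaw 90.6 tilt 0.23 j [ 0.24  0.43 -0.83  1.65  0.34  1.21 -0.66] F [ 0.9  0.6 -3.9] T [ 0.06 -0.06 -0.01] grip 0.59 64.3
shift units [-0.5646 -0.0049  0.0036] rows>= 9.0
```

Held: the wrist carries -3.9 N, about 0.4 kg. I carry it to the bin.

move_arm([
  [[-0.03, 0, 0], [0, 0, 0], -0.3],
  [[-0.05, 0, 0], [0, 0, 0], -0.3],
  [[-0.05, 0, 0], [0, 0, 0], -0.3],
  [[-0.05, 0, 0], [0, 0, 0], -0.3],
  [[-0.055, 0, 0], [0, 0, 0], -0.3],
  [[-0.055, 0, 0], [0, 0, 0], -0.3],
  [[-0.055, 0, 0], [0, 0, 0], -0.3],
  [[-0.055, 0, 0], [0, 0, 0], -0.3],
  [[-0.055, -0.005, 0], [0, 0, 0], -0.3],
  [[-0.05, 0, 0], [0, 0, 0], -0.3],
  [[-0.04, 0, 0], [0, 0, 0], -0.3],
  [[-0.02, 0, 0], [0, 0, 0], -0.3],
])

```text
clock: 15.15
position: [0.5491, -0.2303, 0.1135]
ee_rot: [0.705, 0.709, -0.001, -0.001]
ft_force: [-0.7, 0.2, -3.7]
grip_width: 0.588
grasp_force: 64.3
```

```bash
python3 go.py 0.552 -0.226 0.012 103; python3 - <<'E'
from m import *
c=vision.camera('scene');h=cv2.cvtColor(c['pixels'],cv2.COLOR_RGB2HSV)
print('scene px of held wheel',np.round(proj(c,np.array([.552,-.226,.14])),0),'red pixels',(cv2.inRange(h,(0,150,40),(6,255,255))>0).sum())
E
```

```text
t 15.15 pos [ 0.5491 -0.2303  0.1135] yaw 90.4 tilt 0.15 j [ 0.86  0.42 -0.67  1.63  0.28  1.2   0.13] F [-0.7  0.2 -3.7] T [ 0.01 -0.02  0.01] grip 0.588 64.3
shift units [0.0058 0.0042 0.1353] rows>= 3.0
turn first [-0.003 -0.    -0.281] then shift units [0.0048 0.005  0.1354]
scene px of held wheel [146. 147.] red pixels 4130
```

move_arm([
  [[0.005, 0.005, 0], [0, 0, -0.14], -0.3],
  [[0, 0, 0], [0, 0, -0.14], -0.3],
  [[0, 0, 0.04], [0, 0, 0], -0.3],
  [[0, 0, 0.04], [0, 0, 0], -0.3],
  [[0, 0, 0.04], [0, 0, 0], -0.3],
  [[0, 0, 0.02], [0, 0, 0], -0.3],
  [[0, 0, 0.012], [0, 0, 0], -0.3],
  [[0, 0, 0], [0, 0, 0], -0.3],
  [[0, 0, 0], [0, 0, 0], 1],
  [[0, 0, 0], [0, 0, 0], 1],
  [[0, 0, 0], [0, 0, 0], 1],
  [[0, 0, 0], [0, 0, 0], 1],
])

```text
clock: 16.4
position: [0.5551, -0.2233, 0.0023]
ee_rot: [0.621, 0.784, 0.0, 0.001]
ft_force: [0.1, 0.3, -0.2]
grip_width: 1.004
grasp_force: 0.0
```

move_arm([
  [[0, 0, -0.04], [0, 0, 0], 1],
  [[0, 0, -0.05], [0, 0, 0], 1],
  [[0, 0, -0.06], [0, 0, 0], 1],
  [[0, 0, -0.06], [0, 0, 0], 1],
  [[0, 0, -0.06], [0, 0, 0], 1],
  [[0, 0, 0], [0, 0, 0], 1],
  [[0, 0, 0], [0, 0, 0], 1],
])

```text
clock: 17.1
position: [0.555, -0.2233, 0.2051]
ee_rot: [0.621, 0.784, 0.0, 0.001]
ft_force: [-0.4, -0.2, -0.6]
grip_width: 1.002
grasp_force: 0.0
```

```bash
python3 go.py 0.552 -0.226 0.2; python3 - <<'E'
from bar import *
w=vision.camera('wrist');t=vision.camera('top');b=vision.camera('scene')
bar('scene',R);bar('top',R)
z=lambda i:cv2.resize(i,(400,300),interpolation=cv2.INTER_CUBIC)
cv2.imwrite('pics/end.png',np.vstack([np.hstack([z(w['pixels']),z(t['pixels'])]),np.hstack([z(b['pixels'][110:230,70:230]),z(b['pixels'][170:275,200:340])])])[:,:,::-1])
h=cv2.cvtColor(w['pixels'],cv2.COLOR_RGB2HSV)
for k in blobs(h,(0,0,90),(179,60,255),300,(0,0,512,230)):
    (x,y),r=cv2.minEnclosingCircle(k);print((round(x),round(y)),round(r),ray(w,x,y,.013)[:2].round(3))
E
```

```text
t 17.1 pos [ 0.555  -0.2233  0.2051] yaw 103.2 tilt 0.15 j [ 0.89  0.36 -0.74  1.51  0.25  1.37  0.36] F [-0.4 -0.2 -0.6] T [ 0.   -0.02 -0.02] grip 1.002 0.0
shift units [-0.0026 -0.0048  0.0068] rows>= 1.0
scene [0.54   0.0475] thr 150.0 bar mean mm [4.8 9.9] dir deg 64.0
top [0.54   0.0475] thr 149.0 bar mean mm [4.9 6.6] dir deg 54.0
(258, 162) 37 [ 0.555 -0.224]
```

View pics/end.png

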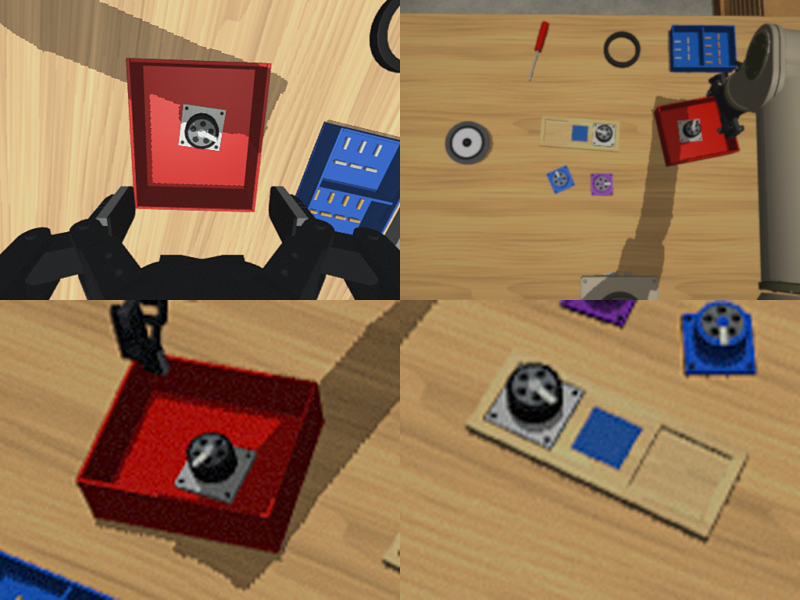

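The rejected wheel lies flat near the middle of the bin (wrist view (202,130)). The free wheel sits in its seat with its bar at about 60°, the left seat is empty, and the driver at (468,143) has not moved. The gripper is clear of everything, so I hand in.

```bash
python3 -c "
from h import *
print(order.hand_in())"
```

```text
the job is handed in; nothing more can be done
None
```

I tried both wheels and handed the job in: the left one jammed and now lies flat in the red bin, while the right one turned freely and is still in its seat, turned about 1.1 rad; the hand-in returned no verdict.

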